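# Check the sprung lid of a shielded test box and hold it just below balance

## Task

Check the sprung lid of the grey shielded test box: grip the black knob at its front, raise the lid past its balance point (white line on the black scale plate) until the red pointer is in the yellow band, then ease it back down and hold it just below the balance point, with the pointer in the green band, so that a colleague can trim the hinge spring. Move the lid smoothly and never let it swing free or slam, leave the things around the box where they stand, and finish while still gripping the knob and holding the lid still in the green band.

Things in the scene. Friction and masses are not known exactly. Their poses are not given: they have to be found in the camera images.
- test_box: fixed grey metal box, 166 deep x 180 wide x 82 mm high, open at the top under its sprung lid. Origin: centre of the underside, on the bench. x axis points to its back (hinge side), y to its left, z up; the front with the knob faces -x.
- scale_plate (a point): centre of the black upright scale plate (86 x 3 x 112 mm, top 170 mm above the bench), fixed 100 mm to the left of the box's middle line beside the hinge. The red pointer turns with the lid on its outer (+y) face over marks for the lid angle: green band 0.76 to 0.93 rad, white line (balance) 1.00, yellow band 1.10 to 1.35.
- lid_hinge (a point): middle of the lid's hinge axis, 78 mm behind the box origin and 92 mm above the bench; the hinge axis runs along the box's y axis
- lid (a joint): lid angle, rad: 0 closed and level, grows as the front edge goes up and back, stop at 1.45. Pale metal plate with blue panel, 160 x 180 x 14 mm, 0.85 kg. Its spring balances it at 1.00: below that it falls shut by itself, above it swings up to the stop by itself. Force at the knob: 1.4 N up to lift when closed, 0.2 to 0.6 N up in the green band; it pulls up by 0.3 to 1.1 N in the yellow band.
- lid_knob: black barrel knob at the middle of the lid's front edge: cylinder, diameter 24, length 36 mm, along the box's y. Origin: its centre, 192 mm from the hinge axis in the lid's plane, 92 mm above the bench when closed, 31 mm off the lid's edge. On a stem 14 mm wide. The barrel turns freely on its own axis, so pinched on its flat ends it follows the lid without the gripper tilting.
- amber_tape_center (a point): centre of a loose roll of amber tape, diameter 58, 16 mm high, on the bench to the left of the box; not to be moved
- paste_tin_center (a point): centre of a loose round white tin, diameter 50, 24 mm high, on the bench to the right of the box; not to be moved
- spare_nozzle_center (a point): centre of a loose metal hot-air nozzle, 25 x 31 x 40 mm, standing on the bench to the right of the box; not to be moved

How it is judged:
On the way:
1. the lid is raised past its balance point into the yellow band (angle over 1.10 rad) with the fingers on the knob (value of joint lid above 1.1 rad and contact force between the fingers and lid_knob above 0.3 N), for 0.2 s.
At the end, for the whole second after the job is handed in: After having been in the yellow band, the lid stands still (under 0.1 rad/s) in the green band, between 0.76 and 0.93 rad, with the fingers on the knob (over 0.3 N); the tape roll, tin and nozzle are within 20 mm of where they stood (value of joint lid between 0.76 and 0.93 rad and velocity of joint lid between -0.1 and 0.1 rad/s and contact force between the fingers and lid_knob above 0.3 N and distance of each of amber_tape_center, paste_tin_center, spare_nozzle_center from where it was at the start of the episode below 0.02 m); the arm keeps its last pose, push and grip.
It fails at once if the lid swings free or slams (faster than 2 rad/s) (velocity of joint lid above 2 rad/s or velocity of joint lid below -2 rad/s).
It fails at once if a bystander is pushed more than 20 mm (distance of any of amber_tape_center, paste_tin_center, spare_nozzle_center from where it was at the start of the episode above 0.02 m).
It also fails if it takes over 38 s, if anything falls off the work surface, if the arm or the gripper's body presses on something with over 40 N, if the wrist force passes 120 N, or if a joint passes its speed limit or range.

## Robot

A 7-joint arm with a two-finger parallel gripper is mounted at the origin on a cart in front of the work surface, level with it; the furniture and walls round the work are solid. World frame = base frame: x ahead of the robot, y to its left, z up, the work surface at z = 0. Lengths are in m, angles in rad, forces in N, time in s.
With the tool pointing down it reaches from about 0.35 to 0.9 m from the base axis. Payload 8.1 kg.
Tool frame: the origin (TCP) lies between the finger pads; the fingertips stand ctrl.tip_reach ahead of it and the grasp point (between the pads) lies 2 mm behind it (ctrl.tip_reach is the distance from the TCP to the fingertips, in m); z points along the fingers, y is the line along which they close (so a half turn about z gives the same grasp; the last joint's range is limited). The gripper opens to 85 mm and grips with 20 to 120 N. Pads are 22 mm wide; open, the fingers measure 114 mm over their backs; the gripper's body (76 mm by 85 mm) begins 54 mm behind the grasp point. The pads swing forward as they close: fully open they stand 13 mm farther back than shut.
Start: joints at [1.027, 0.434, 0.025, 1.573, -0.012, 1.134, -0.075], TCP at [0.267, -0.565, 0.248] pointing down, gripper open.
Joint ranges: [-2.62, 2.62], [-0.44, 2.09], [-1.27, 1.32], [0.08, 2.57], [-1.32, 4.46], [0.12, 2], [-2.74, 2.74]. Speed limits (rad/s): [2.22, 2.22, 3.01, 3.01, 3.14, 3.14, 3.14].

## Interface

Orientations are given as a unit quaternion [w, x, y, z].
In Python, from workcell import readout, imaging, ctrl gives the robot as it stands.
- The arm moves only by the tool arm_command, never from a script. Its argument "deltas" is a list of rows, each an object with "jaw": the opening, from 0 (shut) to 1 (fully open); "translation": the shift along the tool's x, y, z in m, a list of three; "spin": the turn about the tool's z in degrees. A call has 1 to 10 rows; each row is the pose to reach, as a shift and turn from the pose commanded when the call began, along the tool's axes at that moment; what a row does not reach only later rows make up. A row lasts 1/10 s, in which the tool goes at most 50 mm and 8.59 degrees, less where a joint would pass 70% of its speed; a pose out of reach is approached as far as the arm can. A call with a gripper value outside its range is refused whole. The fingers move at their own pace and stop on an object; "force" is the grip in N (left out, the last holds). Time passes only in rows, so rows that repeat a pose let the fingers close. It gives the time, the measured TCP pose, the force, the opening and the grip force at its end, in the units of the state.
- readout.get_obs(): the state, without advancing time (a new reading comes with each control period).
- imaging.get_image(name): name is "scene" or "top" or "wrist"; returns the picture (384x512x3 uint8, red, green, blue); there is no depth.
- imaging.camera_model(name): a dict with "fx", "fy", "cx", "cy" (pixels), "extrinsics" (4x4, takes a point from camera to world coordinates). Camera axes: x right, y up, looking along -z (the intrinsics and any distortion apply to the point x, -y, -z); pixel columns grow to the right and rows downward; lengths in m; the calibration is good to about 2 mm. The wrist camera is an equidistant fisheye: a pixel r from the principal point sees the ray r / f radians off the axis. A picture is of the moment at which its call begins: read the wrist's pose just before it. camera_model takes no time and is no camera call; for the wrist camera it gives the pose at the moment of the call.
- ctrl.sign_off(): hands the job in; it is judged then, once.
The state is a dict: "time": time; "qpos": joint angles; "qd": joint speeds; "effort": joint torques, N m; "tcp_pos": TCP position; "eef_rot": TCP orientation; "ft_force": force on the tool from outside, world axes, zero at the start; "moment": the same for the moment, N m; "opening": opening from 0.0 (shut) to 1.0 (fully open); "grasp_force": force on a finger pad.
Only numpy, scipy, OpenCV 4.12 (cv2) and the standard library are available. Lean on these libraries where they do the work, as an engineer would, in place of code of your own. Each camera call takes 0.05 s, during which the arm holds its last target. There are 200 camera calls.

## Working session

There is one attempt and no reset: what is moved stays moved. The work goes in short steps, Python scripts to look and compute and a tool call to move; the robot and the scene stay as the last step left them, time stands still between calls to the robot, and variables do not carry over. Pictures are saved under pics/ and viewed, at most 10 in all, crops included, and the job is handed in when it is done.

Besides the shell and the picture viewer there is one more tool, called after ">>>" by a JSON object that holds its "name" and its "arguments". arm_command: Moves the arm, as the interface text tells. Its arguments: {"type":"object","properties":{"deltas":{"type":"array","items":{"type":"object","properties":{"jaw":{"type":"number"},"translation":{"type":"array","items":{"type":"number"}},"spin":{"type":"number"}}}},"force":{"type":"number"}},"required":["deltas"]}

```bash
mkdir -p pics
python3 - <<'E'
from workcell import readout, imaging, ctrl
import cv2
o=readout.get_obs();print(o['tcp_pos'],o['eef_rot'],o['opening'],ctrl.tip_reach)
for n in('scene','top'):
    im=imaging.get_image(n);cv2.imwrite(f'pics/{n}0.png',im[:,:,::-1])
    m=imaging.camera_model(n);print(n,m)
E
```

```text
[ 0.26640235 -0.56487465  0.24754063] [-7.38774233e-04  9.75821209e-01  2.18568897e-01 -2.44737866e-04] 0.9970161698370315 0.017
scene {'fx': 456.02205857438463, 'fy': 456.02205857438463, 'cx': 257.21314454702326, 'cy': 188.02659326216576, 'extrinsics': array([[ 0.58368213,  0.33336927, -0.74039186, -0.0969676 ],
       [-0.81183092,  0.25719682, -0.52419496, -0.68708352],
       [ 0.01567594,  0.90703623,  0.42076067,  0.48575091],
       [ 0.        ,  0.        ,  0.        ,  1.        ]])}
top {'fx': 365.4609961514841, 'fy': 365.4609961514841, 'cx': 264.72562640396745, 'cy': 193.7879071176903, 'extrinsics': array([[ 0.00761917,  0.99384979, -0.11047419,  0.50896929],
       [-0.99994154,  0.00842001,  0.0067844 , -0.17808649],
       [ 0.00767287,  0.11041604,  0.99385584,  0.94802325],
       [ 0.        ,  0.        ,  0.        ,  1.        ]])}
```

View pics/scene0.png

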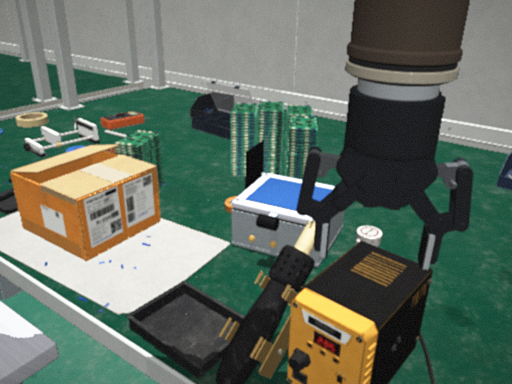

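View pics/top0.png

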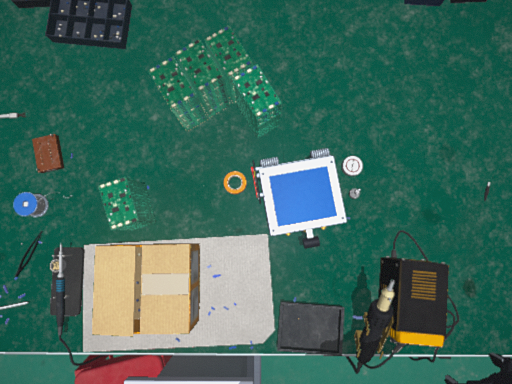

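Run:
```python
import cv2
im=cv2.imread('pics/top0.png');cv2.imwrite('pics/topc.png',cv2.resize(im[140:260,215:375],None,fx=5,fy=5,interpolation=cv2.INTER_CUBIC))
```

```text
(no output)
```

View pics/topc.png

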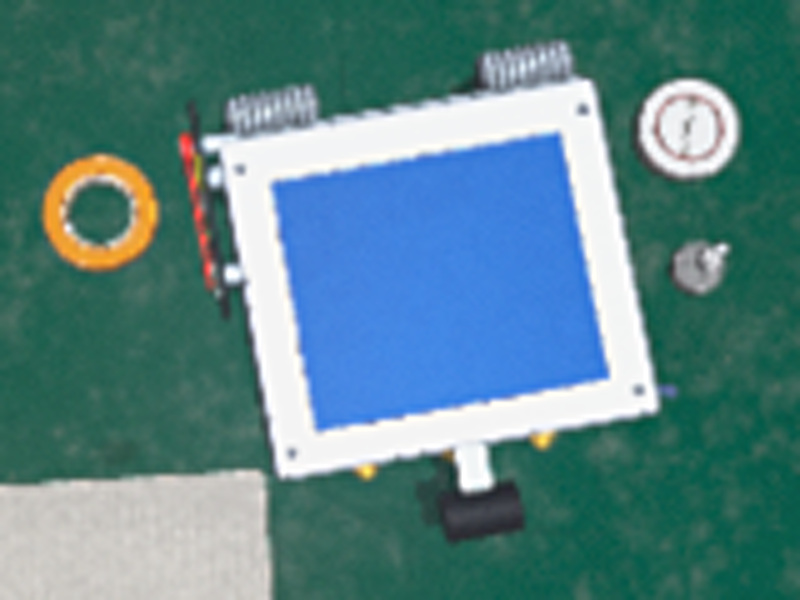

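The enlarged top view shows the lid corners at crop (220,140), (592,80), (658,410), (280,478), and the knob centre at (481,511). The tape is at (101,212), the tin at (689,129) and the nozzle at (698,268).

```bash
cat > h.py <<'E'
import numpy as np
from workcell import readout, imaging, ctrl
from scipy.spatial.transform import Rotation as R
def ray(n,u,v,z):
    m=imaging.camera_model(n);E=np.array(m['extrinsics'])
    d=E[:3,:3]@np.array([(u-m['cx'])/m['fx'],-(v-m['cy'])/m['fy'],-1]);c=E[:3,3]
    return c+d*(z-c[2])/d[2]
def proj(n,p):
    m=imaging.camera_model(n);E=np.array(m['extrinsics']);q=E[:3,:3].T@(p-E[:3,3])
    return m['cx']-m['fx']*q[0]/q[2], m['cy']+m['fy']*q[1]/q[2]
def rot():
    q=readout.get_obs()['eef_rot'];return R.from_quat([q[1],q[2],q[3],q[0]])
E
python3 - <<'E'
from h import *
np.set_printoptions(precision=4,suppress=True)
f=lambda u,v,z:ray('top',215+(u-2)/5,140+(v-2)/5,z)
P={k:f(*p) for k,p in dict(BL=(220,140,.099),BR=(592,80,.099),FR=(658,410,.099),FL=(280,478,.099),knob=(481,511,.094),tape=(101,212,.016),tin=(689,129,.024),noz=(698,268,.03)).items()}
for k in P: print(k,P[k])
b=(P['BL']+P['BR'])/2;fr=(P['FL']+P['FR'])/2
for a in (b-fr, P['BL']-P['FL'],P['BR']-P['FR'],P['knob']*-1+b): print(np.degrees(np.arctan2(a[1],a[0])),np.linalg.norm(a[:2]))
a=P['BL']-P['BR'];print(np.degrees(np.arctan2(a[1],a[0]))-90,np.linalg.norm(a));a=P['FL']-P['FR'];print(np.degrees(np.arctan2(a[1],a[0]))-90,np.linalg.norm(a))
print(rot().as_matrix())
E
```

```text
BL [ 0.6653 -0.169   0.099 ]
BR [ 0.6957 -0.3449  0.099 ]
FR [ 0.54   -0.3736  0.099 ]
FL [ 0.5073 -0.1982  0.099 ]
knob [ 0.4928 -0.2916  0.094 ]
tape [ 0.6424 -0.1072  0.016 ]
tin [ 0.687  -0.4092  0.024 ]
noz [ 0.6144 -0.411   0.03  ]
10.447917568010842 0.15953107112742043
10.468506908702706 0.16070879077024836
10.427021972309255 0.15835337239185823
10.474929429129107 0.19093704358228317
9.809549026062626 0.17852350999906613
10.565599395373795 0.17839730383627705
[[ 0.9044  0.4266 -0.0007]
 [ 0.4266 -0.9044  0.0012]
 [-0.0001 -0.0014 -1.    ]]
```

>>> {"name": "arm_command", "arguments": {"deltas": [{"jaw": 1,"translation": [0,0,-0.04],"spin": 0},{"jaw": 1,"translation": [0,0,-0.08],"spin": 0},{"jaw": 1,"translation": [0.04,-0.019,-0.08],"spin": 2},{"jaw": 1,"translation": [0.08,-0.038,-0.08],"spin": 4},{"jaw": 1,"translation": [0.12,-0.056,-0.08],"spin": 6},{"jaw": 1,"translation": [0.16,-0.075,-0.08],"spin": 8},{"jaw": 1,"translation": [0.2,-0.094,-0.08],"spin": 10},{"jaw": 1,"translation": [0.24,-0.113,-0.08],"spin": 12},{"jaw": 1,"translation": [0.28,-0.132,-0.08],"spin": 14},{"jaw": 1,"translation": [0.321,-0.151,-0.06],"spin": 15}], "force": 30}}

```text
time: 1.1
tcp_pos: [0.4944, -0.2909, 0.3103]
eef_rot: [0.001, 0.996, 0.088, 0.002]
ft_force: [0.5, -0.6, -0.2]
opening: 1.003
grasp_force: 0.0
```

>>> {"name": "arm_command", "arguments": {"deltas": [{"jaw": 1,"translation": [0,0,0.03],"spin": 0},{"jaw": 1,"translation": [0,0,0.06],"spin": 0},{"jaw": 1,"translation": [0,0,0.09],"spin": 0},{"jaw": 1,"translation": [0,0,0.12],"spin": 0},{"jaw": 1,"translation": [0,0,0.13],"spin": 0},{"jaw": 1,"translation": [0,0,0.13],"spin": 0},{"jaw": 1,"translation": [0,0,0.13],"spin": 0}]}}

```text
time: 1.8
tcp_pos: [0.4931, -0.2921, 0.1794]
eef_rot: [0.0, 0.996, 0.089, 0.0]
ft_force: [-0.3, 0.3, 0.5]
opening: 1.003
grasp_force: 0.0
```

Run:
```python
from h import *
import cv2
np.set_printoptions(precision=4,suppress=True)
M=rot().as_matrix();o=readout.get_obs();p=np.array(o['tcp_pos'])
print(o['time'],p,o['ft_force']);print(M)
print(M.T@(np.array([.4928,-.2916,.092])-p), 'spin',np.degrees(np.arctan2(M[1,1],M[0,1]))+79.6)
W=imaging.camera_model('wrist');im=imaging.get_image('wrist');cv2.imwrite('pics/w0.png',im[:,:,::-1])
E=np.array(W['extrinsics']);print(W)
```

```text
1.8 [ 0.4931 -0.2921  0.1794] [-0.2921  0.3055  0.5263]
[[ 0.984   0.1779  0.001 ]
 [ 0.1779 -0.984  -0.0005]
 [ 0.0009  0.0007 -1.    ]]
[-0.0003 -0.0006  0.0874] spin -0.15174068694169307
{'fx': 297.3186396354542, 'fy': 297.3186396354542, 'cx': 257.33496080402705, 'cy': 194.86889924822455, 'extrinsics': array([[ 0.1783,  0.9496,  0.2579,  0.5586],
       [-0.984 ,  0.1718,  0.0476, -0.2802],
       [ 0.0009, -0.2623,  0.965 ,  0.3043],
       [ 0.    ,  0.    ,  0.    ,  1.    ]])}
```

View pics/w0.png

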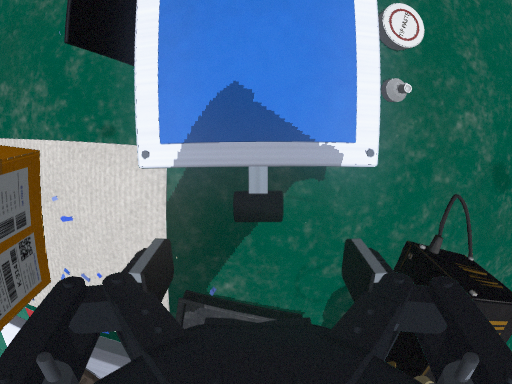

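The wrist view shows the knob centred at about (258,206), between the open fingers, whose tips are at about (158,255) and (358,255).

Run:
```python
from h import *
m=imaging.camera_model('wrist');E=np.array(m['extrinsics'])
for u,v,z in((258,206,.097),(258,192,.1),(258,221,.092),(136,166,.099),(379,166,.099)):
    a=np.array([u-m['cx'],v-m['cy']]);r=np.hypot(*a);t=r/m['fx'];s=a/r*np.sin(t)
    d=E[:3,:3]@np.array([s[0],-s[1],-np.cos(t)]);c=E[:3,3];p=c+d*(z-c[2])/d[2];print(p.round(4))
```

```text
[ 0.4952 -0.2926  0.097 ]
[ 0.5064 -0.2906  0.1   ]
[ 0.4819 -0.2951  0.092 ]
[ 0.5097 -0.1981  0.099 ]
[ 0.5418 -0.3754  0.099 ]
```

>>> {"name": "arm_command", "arguments": {"deltas": [{"jaw": 1,"translation": [0.0005,0,0.02],"spin": 0},{"jaw": 1,"translation": [0.0005,0,0.04],"spin": 0},{"jaw": 1,"translation": [0.0005,0,0.06],"spin": 0},{"jaw": 1,"translation": [0.0005,0,0.075],"spin": 0},{"jaw": 1,"translation": [0.0005,0,0.086],"spin": 0},{"jaw": 1,"translation": [0.0005,0,0.086],"spin": 0},{"jaw": 0.6,"translation": [0.0005,0,0.086],"spin": 0},{"jaw": 0.5,"translation": [0.0005,0,0.086],"spin": 0},{"jaw": 0.4,"translation": [0.0005,0,0.086],"spin": 0},{"jaw": 0.3,"translation": [0.0005,0,0.086],"spin": 0}], "force": 30}}

```text
time: 2.85
tcp_pos: [0.4936, -0.2924, 0.0931]
eef_rot: [0.001, 0.996, 0.089, 0.001]
ft_force: [1.5, -2.4, 2.7]
opening: 0.416
grasp_force: 36.8
```

>>> {"name": "arm_command", "arguments": {"deltas": [{"jaw": 0.2,"translation": [0,0,0],"spin": 0},{"jaw": 0.2,"translation": [0,0,0],"spin": 0},{"jaw": 0.2,"translation": [0,0,0],"spin": 0},{"jaw": 0.2,"translation": [0,0,0],"spin": 0},{"jaw": 0.2,"translation": [0,0,0],"spin": 0}]}}

```text
time: 3.35
tcp_pos: [0.4935, -0.2924, 0.0928]
eef_rot: [0.001, 0.996, 0.089, 0.001]
ft_force: [0.5, -4.4, 4.3]
opening: 0.415
grasp_force: 37.1
```

```bash
python3 -c "
import numpy as np
t0=0
for n in ([.02,.05,.1,.15,.2,.25,.3,.35,.38,.4],[.42,.45,.5,.55,.6,.65,.7,.75,.78,.8],[.82,.85,.9,.95,1.,1.05,1.1,1.15,1.18,1.2]):
  for t in n: print(round(.192*(np.cos(t0)-np.cos(t)),4),round(-.192*(np.sin(t)-np.sin(t0)),4))
  t0=n[-1];print()
"
```

```text
0.0 -0.0038
0.0002 -0.0096
0.001 -0.0192
0.0022 -0.0287
0.0038 -0.0381
0.006 -0.0475
0.0086 -0.0567
0.0116 -0.0658
0.0137 -0.0712
0.0152 -0.0748

0.0015 -0.0035
0.004 -0.0087
0.0083 -0.0173
0.0132 -0.0256
0.0184 -0.0336
0.024 -0.0414
0.03 -0.0489
0.0364 -0.0561
0.0403 -0.0603
0.0431 -0.063

0.0028 -0.0026
0.0071 -0.0065
0.0144 -0.0127
0.0221 -0.0184
0.03 -0.0238
0.0382 -0.0288
0.0467 -0.0334
0.0553 -0.0375
0.0606 -0.0398
0.0642 -0.0412
```

>>> {"name": "arm_command", "arguments": {"deltas": [{"jaw": 0.2,"translation": [0,0,-0.004],"spin": 0},{"jaw": 0.2,"translation": [0,0,-0.01],"spin": 0},{"jaw": 0.2,"translation": [0.001,0,-0.019],"spin": 0},{"jaw": 0.2,"translation": [0.002,0,-0.029],"spin": 0},{"jaw": 0.2,"translation": [0.004,0,-0.038],"spin": 0},{"jaw": 0.2,"translation": [0.006,0,-0.0475],"spin": 0},{"jaw": 0.2,"translation": [0.0085,0,-0.0565],"spin": 0},{"jaw": 0.2,"translation": [0.0115,0,-0.066],"spin": 0},{"jaw": 0.2,"translation": [0.0135,0,-0.071],"spin": 0},{"jaw": 0.2,"translation": [0.015,0,-0.075],"spin": 0}]}}

```text
time: 4.35
tcp_pos: [0.508, -0.2897, 0.1673]
eef_rot: [0.0, 0.996, 0.089, 0.0]
ft_force: [2.4, -5.2, -3.2]
opening: 0.415
grasp_force: 36.2
```

Following well (θ≈0.4).

>>> {"name": "arm_command", "arguments": {"deltas": [{"jaw": 0.2,"translation": [0.0015,0,-0.0035],"spin": 0},{"jaw": 0.2,"translation": [0.004,0,-0.0085],"spin": 0},{"jaw": 0.2,"translation": [0.0085,0,-0.0175],"spin": 0},{"jaw": 0.2,"translation": [0.013,0,-0.0255],"spin": 0},{"jaw": 0.2,"translation": [0.0185,0,-0.0335],"spin": 0},{"jaw": 0.2,"translation": [0.024,0,-0.0415],"spin": 0},{"jaw": 0.2,"translation": [0.03,0,-0.049],"spin": 0},{"jaw": 0.2,"translation": [0.0365,0,-0.056],"spin": 0},{"jaw": 0.2,"translation": [0.0405,0,-0.0605],"spin": 0},{"jaw": 0.2,"translation": [0.043,0,-0.063],"spin": 0}]}}

```text
time: 5.35
tcp_pos: [0.55, -0.2818, 0.2305]
eef_rot: [0.0, 0.996, 0.089, -0.0]
ft_force: [-0.9, -4.8, 0.9]
opening: 0.412
grasp_force: 36.6
```

Run:
```python
from h import *
import cv2
o=readout.get_obs();print(o['time'],o['tcp_pos'],o['ft_force'],rot().as_matrix().round(4))
a=imaging.get_image('scene');b=imaging.get_image('wrist')
cv2.imwrite('pics/s1.png',np.vstack([cv2.resize(a[90:270,180:400],(720,589))])[:,:,::-1])
```

```text
5.35 [ 0.54996328 -0.2818404   0.23050125] [-0.8864566  -4.76000143  0.942847  ] [[ 9.841e-01  1.775e-01 -7.000e-04]
 [ 1.775e-01 -9.841e-01 -6.000e-04]
 [-8.000e-04  4.000e-04 -1.000e+00]]
```

View pics/s1.png

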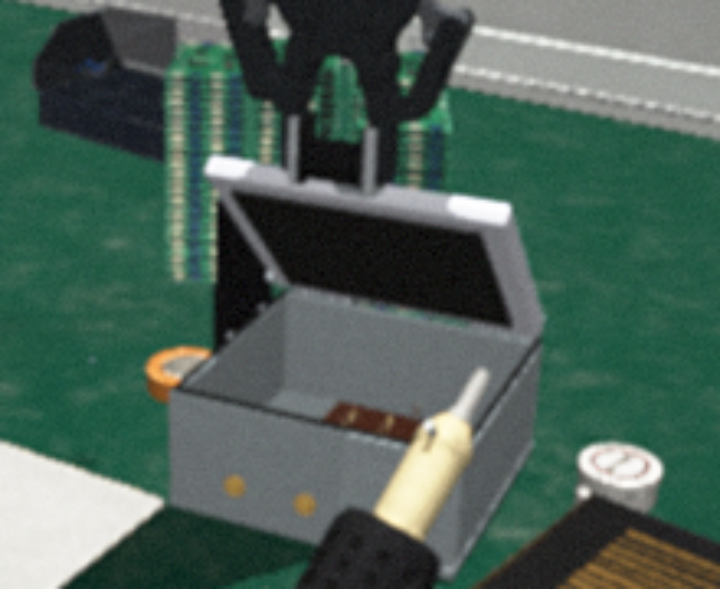

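The view shows the lid raised to about 0.8 rad, with the knob between the fingers near (335,160). Tape and tin are undisturbed. I'll continue past balance to 1.2.

>>> {"name": "arm_command", "arguments": {"deltas": [{"jaw": 0.2,"translation": [0.003,0,-0.0025],"spin": 0},{"jaw": 0.2,"translation": [0.007,0,-0.0065],"spin": 0},{"jaw": 0.2,"translation": [0.0145,0,-0.0125],"spin": 0},{"jaw": 0.2,"translation": [0.022,0,-0.0185],"spin": 0},{"jaw": 0.2,"translation": [0.03,0,-0.024],"spin": 0},{"jaw": 0.2,"translation": [0.038,0,-0.029],"spin": 0},{"jaw": 0.2,"translation": [0.0465,0,-0.0335],"spin": 0},{"jaw": 0.2,"translation": [0.0555,0,-0.0375],"spin": 0},{"jaw": 0.2,"translation": [0.0605,0,-0.04],"spin": 0},{"jaw": 0.2,"translation": [0.064,0,-0.041],"spin": 0}]}}

```text
time: 6.45
tcp_pos: [0.6144, -0.2697, 0.2727]
eef_rot: [0.0, 0.996, 0.09, 0.001]
ft_force: [-3.6, -2.8, 10.5]
opening: 0.417
grasp_force: 37.8
```

>>> {"name": "arm_command", "arguments": {"deltas": [{"jaw": 0.2,"translation": [0,0,0],"spin": 0},{"jaw": 0.2,"translation": [0,0,0],"spin": 0},{"jaw": 0.2,"translation": [0,0,0],"spin": 0},{"jaw": 0.2,"translation": [0,0,0],"spin": 0}]}}

```text
time: 6.85
tcp_pos: [0.614, -0.2698, 0.2725]
eef_rot: [0.0, 0.996, 0.089, 0.001]
ft_force: [-1.6, -3.0, 9.5]
opening: 0.415
grasp_force: 37.5
```

Run:
```python
from h import *
import cv2
o=readout.get_obs();p=np.array(o['tcp_pos']);print(o['time'],p,o['ft_force'],o['grasp_force'])
k=np.array([.4936,-.2924,.093]);x=np.array([.984,.178,0]);h=k+.192*x
d=p-h;print('theta',np.arctan2(d[2],-d@x),np.hypot(d[2],d@x))
a=imaging.get_image('top')
cv2.imwrite('pics/t1.png',cv2.resize(a[140:260,215:375],(800,600))[:,:,::-1])
t=.85
tgt=h-.192*np.cos(t)*x+np.array([0,0,.192*np.sin(t)])
print(rot().as_matrix().T@(tgt-p))
for t in (1.18,1.15,1.1,1.05,1.0,.95,.9,.87,.85): print(round(.192*(np.cos(1.2)-np.cos(t)),4),round(-.192*(np.sin(t)-np.sin(1.2)),4))
```

```text
6.85 [ 0.61398258 -0.2698438   0.27252225] [-1.58538857 -2.99705568  9.50161476] 37.50641584396362
theta 1.2013438046326899 0.1925119565308156
[-0.05725247  0.00073574  0.03518188]
-0.0036 0.0014
-0.0089 0.0037
-0.0175 0.0078
-0.026 0.0124
-0.0342 0.0174
-0.0421 0.0228
-0.0498 0.0286
-0.0542 0.0322
-0.0571 0.0347
```

View pics/t1.png

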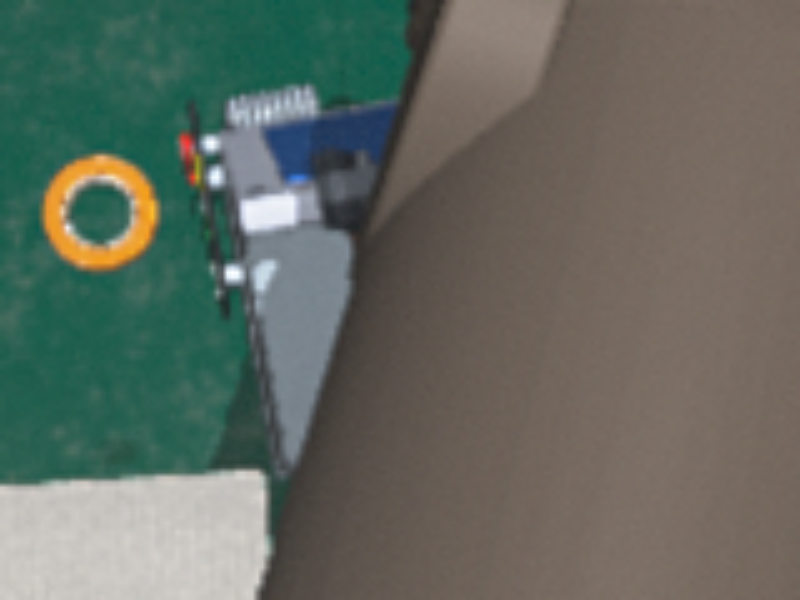

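The lid stands at about 1.2 rad, with its edge near crop (270,210) and the red pointer in the yellow band at (190,160). The tape is unmoved. Now I'll ease the lid down to 0.85.

>>> {"name": "arm_command", "arguments": {"deltas": [{"jaw": 0.2,"translation": [-0.0035,0,0.0015],"spin": 0},{"jaw": 0.2,"translation": [-0.009,0,0.0035],"spin": 0},{"jaw": 0.2,"translation": [-0.0175,0,0.008],"spin": 0},{"jaw": 0.2,"translation": [-0.026,0,0.0125],"spin": 0},{"jaw": 0.2,"translation": [-0.034,0,0.0175],"spin": 0},{"jaw": 0.2,"translation": [-0.042,0,0.023],"spin": 0},{"jaw": 0.2,"translation": [-0.05,0,0.0285],"spin": 0},{"jaw": 0.2,"translation": [-0.054,0,0.032],"spin": 0},{"jaw": 0.2,"translation": [-0.057,0,0.035],"spin": 0},{"jaw": 0.2,"translation": [-0.057,0,0.035],"spin": 0}]}}

```text
time: 7.9
tcp_pos: [0.5559, -0.2807, 0.2361]
eef_rot: [0.0, 0.996, 0.089, -0.001]
ft_force: [-5.2, -4.7, 5.7]
opening: 0.417
grasp_force: 37.1
```

>>> {"name": "arm_command", "arguments": {"deltas": [{"jaw": 0.2,"translation": [0,0,0],"spin": 0},{"jaw": 0.2,"translation": [0,0,0],"spin": 0},{"jaw": 0.2,"translation": [0,0,0],"spin": 0},{"jaw": 0.2,"translation": [0,0,0],"spin": 0},{"jaw": 0.2,"translation": [0,0,0],"spin": 0}]}}

```text
time: 8.4
tcp_pos: [0.5564, -0.2806, 0.2365]
eef_rot: [0.0, 0.996, 0.089, -0.001]
ft_force: [-5.9, -4.6, 6.5]
opening: 0.409
grasp_force: 37.2
```

Run:
```python
from h import *
import cv2
o=readout.get_obs();p=np.array(o['tcp_pos']);print(o['time'],p,o['ft_force'],o['grasp_force'],np.abs(o['qd']).max())
k=np.array([.4936,-.2924,.093]);x=np.array([.984,.178,0]);h=k+.192*x
d=p-h;print('theta',np.arctan2(d[2],-d@x),np.hypot(d[2],d@x))
a=imaging.get_image('top');b=imaging.get_image('scene')
cv2.imwrite('pics/t2.png',np.hstack([cv2.resize(a[140:260,215:315],(375,450)),cv2.resize(b[90:270,180:350],(425,450))])[:,:,::-1])
```

```text
8.4 [ 0.55642975 -0.28059839  0.23654503] [-5.94358613 -4.635673    6.52055133] 37.2056919336319 0.0020022152568462143
theta 0.8423366791338254 0.19236785468207185
```

View pics/t2.png

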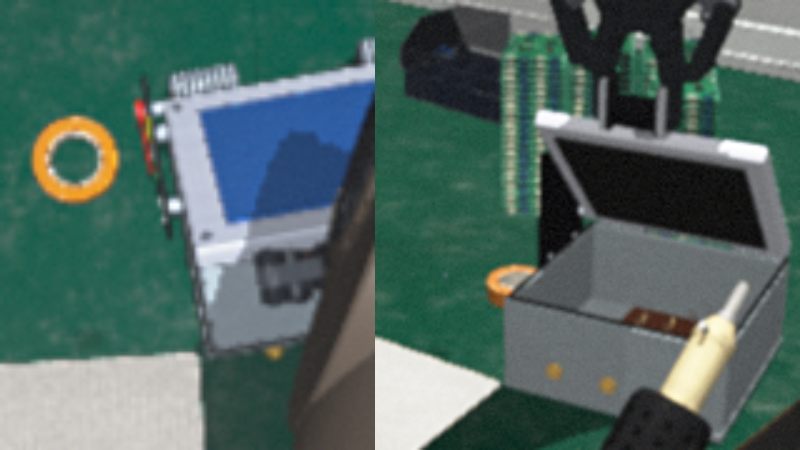

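The lid is held at about 0.84 rad with the knob in the fingers (right half, near (635,110)). It is still, mid green band, and the bystanders I can see are unmoved. I'll hand in.

```bash
python3 -c "
from workcell import ctrl
print(ctrl.sign_off())"
```

```text
the job is handed in; nothing more can be done
None
```

The job is handed in: I raised the lid to about 1.20 rad (yellow band) and eased it back to about 0.84 rad (green band), where the arm is holding it still by the knob; both angles come from the gripper position, and the judge's verdict was not shown.

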